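# Wind a circuit board tight in the board holder

### The arm

A 6-joint arm with a two-finger parallel gripper is mounted at the origin on the work surface. World frame = base frame: x ahead of the robot, y to its left, z up, the work surface at z = 0. Lengths are in mm, angles in degrees, forces in N, time in s.
With the tool pointing down it reaches from about 325 to 775 mm from the base axis. Payload 5.5 kg.
Tool frame: the origin (TCP) lies on the front face of the gripper's body, between the roots of the fingers; the fingertips stand 80 mm ahead of it and the grasp point (between the pads) lies 61 mm ahead of it (robot.tcp_to_grasp is the distance from the TCP to the grasp point, in mm); z points along the fingers, y is the line along which they close (so a half turn about z gives the same grasp; the last joint's range is limited). The gripper opens to 88 mm and grips with 3 to 60 N. Pads are 20 mm wide; open, the fingers measure 115 mm over their backs; the gripper's body (75 mm by 178 mm) begins 61 mm behind the grasp point.
Start: joints at [61.553, 5.22, 70.514, -0, 104.267, -3.249], TCP at [255.462, 542.915, 302.631] pointing down, gripper open.
Joint ranges: [-164.24, 164.24], [-49.07, 125.15], [9.68, 141.18], [-86.29, 266.29], [3.28, 154.24], [-151.56, 151.56]. Speed limits (degrees/s): [147.25, 147.25, 172.46, 180, 180, 180].

### API

Orientations are given as a 3x3 rotation matrix whose columns are the frame's x, y, z axes.
In Python, from station import telemetry, read_camera, calibration, robot, spotter gives the robot as it stands.
- The arm moves only by the tool servo_tool, never from a script. Its argument "commands" is a list of rows, each an object with "delta_pos": the shift along the tool's x, y, z normalised to -1 to 1, where 1 is 15 cm, a list of three; "delta_rot": the turn, a rotation vector about the tool's x, y, z normalised to -1 to 1, where 1 is 120 degrees, a list of three. In form: [{"delta_pos": [x, y, z], "delta_rot": [wx, wy, wz]}, ...]. A call has 1 to 12 rows; each row is the pose to reach, as a shift and turn from the pose commanded when the call began, along the tool's axes at that moment; what a row does not reach only later rows make up. A row lasts 1/8 s, in which the tool goes at most 62.5 mm and 10.7 degrees, less where a joint would pass 70% of its speed; a pose out of reach is approached as far as the arm can. A call with a number of a shift or a turn outside -1 to 1 is refused whole. A call with a gripper value outside its range is refused whole. "gripper" is the closure in counts, from 0 (fully open) to 255 (shut), set as the call begins (left out, the last holds). The fingers move at their own pace and stop on an object; the grip force is fixed at half the most. Time passes only in rows, so rows that repeat a pose let the fingers close. It gives the time, the measured TCP pose, the force, the opening and the grip force at its end, in the units of the state.
- telemetry.read_state(): the state, without advancing time (a new reading comes with each control period).
- read_camera(name): name is "side" or "top" or "wrist"; returns (picture, depth): 420x560x3 uint8, red, green, blue; 420x560 float32, mm along the optical axis (not along the pixel's ray), 0 where there is no reading.
- calibration(name): a dict with "fx", "fy", "cx", "cy" (pixels), "R" (3x3) and "t" (3): a world point X has camera coordinates R X + t. Camera axes: x right, y down, z forward; pixel columns grow to the right and rows downward; lengths in mm; the calibration is good to about 2 mm. A picture is of the moment at which its call begins: read the wrist's pose just before it. calibration takes no time and is no camera call; for the wrist camera it gives the pose at the moment of the call.
- robot.hand_in(): hands the job in; it is judged then, once.
Trained networks look in the newest picture that a camera, given by its name, has taken for a name from the list of things; names that differ only in an ending like _2 or _b are one class to them, and where a whole thing is asked for, a point or a joint stands for the part that bears it (a point fixed in the world has none). Each returns a list of dicts, best first, with "conf" (0 to 1); they miss things now and then, are a little off and sometimes report something else, mostly with a low value. They report only what shows in the picture. A call takes as long as a camera call. They do not tell look-alikes from the thing itself.
- spotter.look_for(camera, name): "position" ([column, row] in pixels, amid what is visible of it).
- spotter.cut_out(camera, name): "region" (420x560 bool, what is visible of it) and "position" ([column, row] in pixels, amid what is visible of it).
- spotter.spot_point(camera, name): "position" ([column, row] in pixels: a listed point, or the origin of a listed thing).
The state is a dict: "clock": time; "q": joint angles; "dq": joint speeds; "joint_efforts": joint torques, N m; "eef_pos": TCP position; "orientation": TCP orientation; "force": force on the tool from outside, world axes, zero at the start; "moment": the same for the moment, N m; "width": opening from 0.0 (shut) to 1.0 (fully open); "gripper_force": force on a finger pad.
Only numpy, scipy, OpenCV 4.12 (cv2) and the standard library are available. Lean on these libraries where they do the work, as an engineer would, in place of code of your own. Each camera call takes 0.05 s, during which the arm holds its last target. There are 200 camera calls.

### The job

Put the loose crank fully home on the square shaft of the blue board holder, feeling for the fit without forcing it down. Then take its red knob and wind it clockwise, full circles, until the sliding jaw has pushed the green circuit board against the far jaw and its sprung pad has been pressed about halfway in (never all the way, or the board cracks); let go and leave the crank on the shaft. Work the holder only through the crank, do not push the board or the holder with the gripper, and leave everything else on the desk where it is.

Things in the scene. Friction and masses are not known exactly. Their poses are not given: they have to be found in the camera images.
- crank: Loose bright steel crank, 0.25 to 0.4 kg, lying flat on the desk. Origin: centre of the underside of its hub; z up. The flat arm runs along the crank's +x from the hub to 77 mm, 18 mm wide, 10 mm thick, its underside flush with the hub's. A red knob stands up at the arm's end.
- hub_top (a point): Centre of the hub's top, 48 mm above its underside, marked with a red stripe. The hub is a square block 26 x 26 mm, 48 mm tall, faces square to the crank's axes; it can be gripped across its y faces, from 10 to 48 mm above its underside.
- crank_socket (a point): Centre of the mouth of the square socket in the hub's underside, the same point as the crank's origin. The socket is 13.4 mm wide, 26 mm deep, its faces parallel to the hub's.
- crank_knob (a point): Middle of the crank's red knob, 65 mm from the hub's axis along the crank's +x, 31 mm above the underside. The knob is an upright cylinder 22 mm in diameter, from 11 to 51 mm above the underside. It spins freely on its own pin, so a gripper that holds it can keep its heading while the crank goes round.
- holder: Fixed blue and aluminium board holder on the desk. Origin: on the desk under the axis of its upright square shaft; jaws and rails run along its +y from there; z up. The bed is 110 mm wide in x, from y = -55 to 290 mm, top 18 mm high; the jaws are at most 46 mm high, the bolts on the far jaw 54 mm.
- gearbox (a point): Top of the blue gearbox (80 x 80 mm, 50 mm high) that the shaft drives. Clockwise from above moves the sliding jaw towards the holder's +y, 28 mm a turn. It takes a steady 0.15 N m (2 to 3 N at the knob), rising to 0.25 N m as the pad is pressed, and stays where it is left. Pressing the crank down hard before it is home (keep under 15 N), or wrenching it sideways, is forcing it.
- shaft_top (a point): Top of the upright shaft, 86 mm above the desk: a tapered round nose 6 mm high (6 mm widening to 11.8 mm) above a 12 mm square 18 mm long. The square's angle varies and no reading gives it. Until it lines up the hub stays 18 mm too high; turned while lightly pressed (a few N) it drops on at any of four angles a quarter turn apart, to within about 6 degrees.
- shaft_foot (a point): Centre of the top of the steel collar (32 mm in diameter) on the shaft's axis, 62 mm above the desk; the underside of the hub rests here when the crank is fully home. It does not turn with the shaft.
- front_jaw (a joint): travel (m) of the sliding blue jaw towards the far jaw, about 0 (within 4 mm) at the start, 0.028 for each clockwise turn of the shaft. The pad's face is at holder y = 93 mm + this travel - the pad's own travel.
- pad (a joint): how far (m) the sprung black pad has been pressed back into the sliding jaw: 0 free, 0.010 fully in. Two orange pins behind it show the gap that is left (10 mm when free). Spring 3500 N/m. Halfway is 0.005.
- back_jaw: fixed blue far jaw on the holder. Origin: bottom of its face, on the bed (18 mm high), at holder x = 0, y = 221 to 235 mm.
- board: Green circuit board on a black carrier, 70 mm in x, 80 mm in y (the way it is gripped), 8 mm thick with parts up to 19 mm high, lying loose on the bed between the jaws. Origin: centre of its underside.
- spray_can: Bystander, leave alone: red spray can, 190 mm tall
- flux_bottle: Bystander, leave alone: white bottle with black cap, 110 mm tall
- screwdriver: Bystander, leave alone: red screwdriver
- multimeter: Bystander, leave alone: yellow multimeter, 160 x 80 x 34 mm
- solder_spool: Bystander, leave alone: aluminium spool, 60 mm across
- wrench: Bystander, leave alone: steel wrench
- spare_board: Bystander, leave alone: blue circuit board on a black carrier, 70 x 80 mm, lying on the desk: not the one in the holder
- parts_tray: Bystander, leave alone: blue parts tray, 90 x 140 x 28 mm
Things that resemble listed ones, but are neither listed nor needed, are in the scene too. What is shaped like the crank but pink is not meant.

How it is judged (in metres and radians):
On the way, in this order (a step that is already met when the one before it is completed fails the run):
1. the crank sits fully home on the square shaft, before the jaw has been moved (distance between crank_socket and shaft_foot below 0.004 m and angle between crank's own z axis and vertical below 0.08 rad and value of joint front_jaw below 0.012 m), for 0.2 s.
2. with the crank on the shaft, the jaw has been wound forward by more than a full turn (distance between crank_socket and shaft_foot below 0.004 m and angle between crank's own z axis and vertical below 0.08 rad and value of joint front_jaw above 0.034 m), for 0.1 s.
3. the board is gripped: the sprung pad is pressed in by more than 3 mm (distance between crank_socket and shaft_foot below 0.004 m and angle between crank's own z axis and vertical below 0.08 rad and value of joint pad above 0.003 m), for 0.1 s.
At the end, for the whole second after the job is handed in: The crank sits on the shaft, hub underside within 4 mm of the collar and upright within 0.08 rad, at rest and released; the board lies flat on the bed (within 4 mm, 0.1 rad), at rest, pressed against the far jaw (over 5 N) with the pad pressed in between 3 and 8 mm (all of step 3 and value of joint pad below 0.008 m and contact force between board and back_jaw above 5 N and angle between board's own z axis and vertical below 0.1 rad and z of board in the frame of holder below 0.022 m and linear speed of board below 0.01 m/s and linear speed of crank below 0.02 m/s); the robot touches nothing.
It fails at once if the crank is forced on: more than 50 N in all between the crank and the holder before it is home (distance between crank_socket and shaft_foot above 0.005 m and contact force between crank and holder above 50 N).
It fails at once if the crank is wrenched on the shaft: more than 150 N in all between the crank and the holder (contact force between crank and holder above 150 N).
It fails at once if the sprung pad is pressed all the way in (over 9.2 mm) (value of joint pad above 0.0092 m).
It fails at once if the robot itself pushes on the holder, its shaft or jaws, or on the board (over 4 N) (contact force between any of the fingers, the arm and holder above 4 N or contact force between any of the fingers, the arm and board above 4 N or contact force between any of the fingers, the arm and back_jaw above 4 N).
It fails at once if another thing on the desk is moved by more than 30 mm (distance of any of spray_can, flux_bottle, screwdriver, multimeter, solder_spool, wrench, spare_board, parts_tray from where it was at the start of the episode above 0.03 m).
It also fails if it takes over 72 s, if anything falls off the work surface, if the arm or the gripper's body presses on something with over 40 N, if the wrist force passes 120 N, or if a joint passes its speed limit or range.

## Working session

There is one attempt and no reset: what is moved stays moved. The work goes in short steps, Python scripts to look and compute and a tool call to move; the robot and the scene stay as the last step left them, time stands still between calls to the robot, and variables do not carry over. Pictures are saved under pics/ and viewed, at most 10 in all, crops included, and the job is handed in when it is done.

Besides the shell and the picture viewer there is one more tool, called after "Request:" in YAML: its name, and indented under it one key for each argument. servo_tool: Moves the arm, as the interface text tells. Its arguments: {"type":"object","properties":{"commands":{"type":"array","items":{"type":"object","properties":{"delta_pos":{"type":"array","items":{"type":"number"}},"delta_rot":{"type":"array","items":{"type":"number"}}}}},"gripper":{"type":"number"}},"required":["commands"]}

```bash
mkdir -p pics; cat > h.py <<'E'
import numpy as np, cv2
from station import telemetry, read_camera, calibration, robot, spotter
def unproj(c,u,v,z=None,depth=None):
    K=c;R=np.array(c["R"]);t=np.array(c["t"])
    d=np.array([(u-c["cx"])/c["fx"],(v-c["cy"])/c["fy"],1.])
    o=-R.T@t; w=R.T@d
    if z is not None: return o+w*(z-o[2])/w[2]
    return o+w*depth
def save(n,im): cv2.imwrite("pics/"+n+".png",im[:,:,::-1])
E
python3 - <<'E'
from h import *
for n in ("top","side"):
    im,d=read_camera(n); save(n+"0",im); np.save(n+"0.npy",d)
    c=calibration(n)
    print(n,c)
    for nm in ("crank","hub_top","crank_knob","shaft_top","gearbox","board","back_jaw","holder","shaft_foot"):
        r=spotter.spot_point(n,nm)
        for q in r[:3]:
            u,v=q["position"]; dd=d[int(v),int(u)]
            print(nm,round(q["conf"],2),np.round(q["position"],1),np.round(unproj(c,u,v,depth=dd),1))
E
```

```text
top {'fx': 433.46209614413016, 'fy': 433.46209614413016, 'cx': 282.4021682766213, 'cy': 204.09024163064612, 'R': array([[-0.01583805, -0.99974051,  0.01637292],
       [-0.99877813,  0.01505192, -0.04707099],
       [ 0.04681233, -0.01709843, -0.99875735]]), 't': array([ -67.36483671,  498.2738456 , 1247.78124402])}
crank 0.77 [319.9 252.3] [ 358.4 -177.3   52.9]
crank 0.71 [339.8 216.4] [ 458.3 -236.6   44.9]
crank 0.55 [358.7 193.4] [ 523.  -292.5   42.1]
hub_top 0.72 [341.1 214.3] [ 464.1 -240.2   46.4]
hub_top 0.7 [363.3 192.8] [ 524.1 -304.6   47.4]
hub_top 0.7 [322.6 252.5] [ 357.2 -185.8   44.2]
crank_knob 0.82 [357.9 171.9] [ 583.7 -290.2   49.5]
crank_knob 0.61 [303.5 239.5] [ 394.8 -132.2   49. ]
crank_knob 0.58 [346.2 234. ] [ 408.4 -252.6   51.7]
shaft_top 0.59 [219.8 172.4] [586.3  99.5  61. ]
shaft_top 0.49 [165.6 190.1] [541.7 259.4  26.1]
gearbox 0.8 [223.  174.2] [577.9  87.4  87.8]
gearbox 0.19 [359.9 130.1] [ 693.1 -289.4   96.6]
board 0.83 [165.  190.7] [540.  261.1  26. ]
back_jaw 0.62 [146.3 192.7] [535.2 315.   24.4]
back_jaw 0.47 [341.7 218.6] [ 451.9 -241.7  
[... 505 characters left out ...]
 16.3]
crank 0.81 [302.  288.6] [ 522.4 -319.4   10.3]
hub_top 0.92 [299.9 274.1] [ 519.7 -306.2   46.4]
hub_top 0.58 [229.1 250.6] [ 352.2 -180.    47.5]
crank_knob 0.89 [244.8 240.1] [ 397.2 -141.6   48.3]
crank_knob 0.8 [248.5 277.7] [ 394.9 -265.3   19.5]
crank_knob 0.61 [326.  270.6] [ 587.4 -299.4   41.2]
shaft_top 0.69 [292.8 181.7] [599.2 231.2  16.7]
gearbox 0.82 [294.2 193.1] [575.9  74.7  57.8]
board 0.7 [277. 180.] [541.3 232.5  29.1]
back_jaw 0.67 [271.8 173.6] [532.1 308.   18.9]
holder 0.58 [289.5 205.4] [555.2  47.6  29.4]
shaft_foot 0.72 [290.9 189.5] [568.8  96.4  60.3]
shaft_foot 0.25 [247.3 277. ] [ 392.1 -266.3   23.2]
shaft_foot 0.16 [275.1 259. ] [ 468.  -237.6   47.1]
```

```bash
python3 - <<'E'
import cv2
a=cv2.imread("pics/top0.png"); cv2.imwrite("pics/topv.png",a)
b=a[120:290,280:400]; b=cv2.resize(b,None,fx=3.5,fy=3.5,interpolation=cv2.INTER_CUBIC)
cv2.imwrite("pics/cr0.png",b)
E
```

```text
(no output)
```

View pics/topv.png

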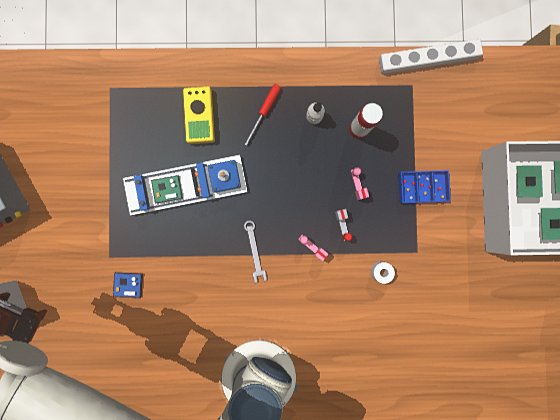

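View pics/cr0.png

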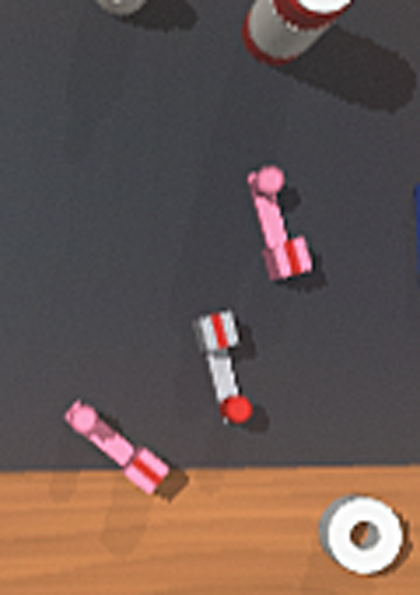

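The steel crank with the red knob has its hub at (342,215) and knob at (347,237). It could be mistaken for the pink lookalikes at (360,185) and (314,247). The crop confirms that the bright steel one is between them. The holder's shaft is at (221,175) and its jaws run to the left. Next I'll look from the wrist.

```bash
cat >> h.py <<'E'
from scipy.spatial.transform import Rotation as Ro
def Rdown(yaw):  # tool z down, tool x heading yaw(deg)
    c,s=np.cos(np.radians(yaw)),np.sin(np.radians(yaw))
    return np.array([[c,s,0],[s,-c,0],[0,0,-1.]])
def go(pos,yaw,s=None):
    s=s or telemetry.read_state(); R=np.array(s["orientation"]); p=np.array(s["eef_pos"])
    dp=R.T@(np.array(pos)-p); r=Ro.from_matrix(R.T@Rdown(yaw)).as_rotvec(degrees=True)
    print("dpos",np.round(dp/150,4),"drot",np.round(r/120,4),"mm",np.round(dp),"deg",np.round(r,1))
def yawnow(s): R=np.array(s["orientation"]); return np.degrees(np.arctan2(R[1,0],R[0,0]))
E
python3 - <<'E'
from h import *
s=telemetry.read_state(); print(s["clock"],yawnow(s),s["eef_pos"],s["force"])
R=np.array(s["orientation"]);print(np.round(R,3))
c=calibration("wrist"); Rc=np.array(c["R"]);tc=np.array(c["t"])
print("cam in tool",R.T@(-Rc.T@tc-np.array(s["eef_pos"])), np.round(Rc@R,3),c["fx"])
t=calibration("top")
print("shaft",unproj(t,220.7,177.2,62),unproj(t,219.8,172.4,86))
t=calibration("side")
print("shaft",unproj(t,290.9,189.5,62))
yh=99.6
go([560,120,300],9.6)
go([560,120,300],-80.4)
E
```

```text
1.0 154.8031225598377 [255.46592483 542.90942501 302.62960759] [-0.81136326  0.52549443 -0.19629471]
[[-0.905  0.426 -0.   ]
 [ 0.426  0.905 -0.   ]
 [ 0.    -0.    -1.   ]]
cam in tool [ 78.12843835  -0.30636242 -82.57488924] [[-0.     1.    -0.001]
 [-0.959 -0.    -0.283]
 [-0.283  0.001  0.959]] 296.2121935210053
shaft [572.64098009  96.98947676  62.        ] [583.20919296  96.34049133  86.        ]
shaft [568.30197806  93.34668295  62.        ]
dpos [-3.0374 -1.6868  0.0175] drot [-0.    0.    1.21] mm [-456. -253.    3.] deg [ -0.    0.  145.2]
dpos [-3.0374 -1.6868  0.0175] drot [-0.   -0.   -1.04] mm [-456. -253.    3.] deg [  -0.    -0.  -124.8]
```

Request:
servo_tool:
  commands:
    - {"delta_pos": [-0.33, -0.19, 0], "delta_rot": [0, 0, -0.08]}
    - {"delta_pos": [-0.66, -0.38, 0], "delta_rot": [0, 0, -0.16]}
    - {"delta_pos": [-1, -0.57, 0], "delta_rot": [0, 0, -0.24]}
    - {"delta_pos": [-1, -0.57, 0], "delta_rot": [0, 0, -0.32]}

```text
clock: 1.5
eef_pos: [356.9, 398.8, 303.1]
orientation: [[-0.974, -0.229, 0.001], [-0.229, 0.974, -0.0], [-0.001, -0.0, -1.0]]
force: [-0.5, -0.1, 0.2]
width: 1.005
gripper_force: 0.0
```

```bash
python3 - <<'E'
from h import *
s=telemetry.read_state(); print(s["clock"],yawnow(s))
go([572,96,225],90)
E
```

```text
1.5 -166.78213147404483
dpos [-0.9335 -2.2928  0.5229] drot [3.000e-04 6.000e-04 8.601e-01] mm [-140. -344.   78.] deg [0.000e+00 1.000e-01 1.032e+02]
```

Request:
servo_tool:
  commands:
    - {"delta_pos": [-0.3, -0.33, 0.1], "delta_rot": [0, 0, 0.085]}
    - {"delta_pos": [-0.6, -0.66, 0.2], "delta_rot": [0, 0, 0.17]}
    - {"delta_pos": [-0.93, -1, 0.3], "delta_rot": [0, 0, 0.255]}
    - {"delta_pos": [-0.93, -1, 0.3], "delta_rot": [0, 0, 0.34]}

```text
clock: 2.0
eef_pos: [526.9, 285.0, 255.9]
orientation: [[-0.882, 0.471, -0.002], [0.471, 0.882, -0.001], [0.001, -0.002, -1.0]]
force: [-0.4, 1.0, 0.4]
width: 0.998
gripper_force: 0.0
```

```bash
python3 - <<'E'
from h import *
s=telemetry.read_state(); print(s["clock"],yawnow(s))
go([572,96,225],90)
E
```

```text
2.0 151.87111435230005
dpos [-0.8591 -0.9689  0.2076] drot [-1.100e-03  2.000e-04  5.156e-01] mm [-129. -145.   31.] deg [-0.1  0.  61.9]
```

Request:
servo_tool:
  commands:
    - {"delta_pos": [-0.3, -0.33, 0.1], "delta_rot": [0, 0, 0.085]}
    - {"delta_pos": [-0.6, -0.66, 0.2], "delta_rot": [0, 0, 0.17]}
    - {"delta_pos": [-0.86, -0.97, 0.21], "delta_rot": [0, 0, 0.255]}
    - {"delta_pos": [-0.86, -0.97, 0.21], "delta_rot": [0, 0, 0.34]}
    - {"delta_pos": [-0.86, -0.97, 0.21], "delta_rot": [0, 0, 0.425]}
    - {"delta_pos": [-0.86, -0.97, 0.21], "delta_rot": [0, 0, 0.515]}
    - {"delta_pos": [-0.86, -0.97, 0.21], "delta_rot": [0, 0, 0.515]}

```text
clock: 2.88
eef_pos: [571.8, 98.7, 226.2]
orientation: [[-0.012, 1.0, 0.0], [1.0, 0.012, 0.0], [0.0, 0.0, -1.0]]
force: [0.1, 0.1, 1.3]
width: 1.0
gripper_force: 0.0
```

```bash
python3 - <<'E'
from h import *
s=telemetry.read_state(); print(s["clock"],yawnow(s),s["eef_pos"])
c=calibration("wrist"); im,d=read_camera("wrist"); save("w1",im); np.save("w1.npy",d)
for nm in ("shaft_top","shaft_foot","gearbox","back_jaw","board"):
    for q in spotter.spot_point("wrist",nm)[:2]:
        u,v=q["position"]; print(nm,round(q["conf"],2),np.round([u,v],1),np.round(unproj(c,u,v,depth=d[int(v),int(u)]),1),"z86",unproj(c,u,v,86).round(1),"z62",unproj(c,u,v,62).round(1))
cv2.imwrite("pics/w1b.png",cv2.resize(im[:,:,::-1],(800,600),interpolation=cv2.INTER_CUBIC))
E
```

```text
2.875 90.68667562693204 [571.78803485  98.71425415 226.16017257]
shaft_top 0.85 [293.3 234.7] [579.4  88.6  85.6] z86 [579.4  88.7  86. ] z62 [580.3  79.3  62. ]
shaft_foot 0.78 [291.1 217.1] [577.8  98.2  69.5] z86 [577.3 103.6  86. ] z62 [578.   95.8  62. ]
gearbox 0.6 [288.5 219.2] [570.4 176.4 308.7] z86 [575.3 101.8  86. ] z62 [575.8  93.8  62. ]
board 0.86 [253.3  22.9] [544.2 254.9  26.8] z86 [549.7 238.4  86. ] z62 [547.5 245.1  62. ]
```

View pics/w1b.png

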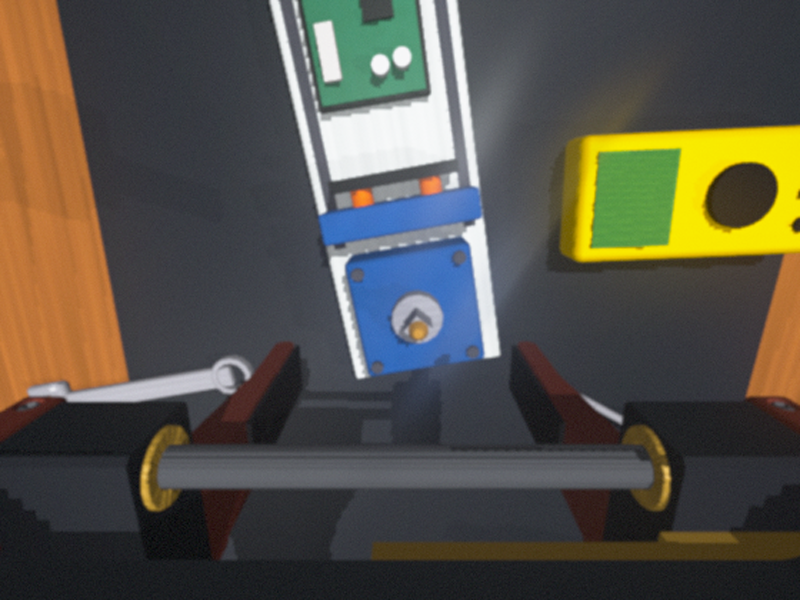

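```bash
python3 - <<'E'
import cv2,numpy as np
from h import calibration,unproj
a=cv2.imread("pics/w1.png"); b=a[195:255,255:330]; cv2.imwrite("pics/w1c.png",cv2.resize(b,None,fx=10,fy=10,interpolation=cv2.INTER_LANCZOS4))
d=np.load("w1.npy"); c=calibration("wrist")
v,u=np.mgrid[195:255,240:345]
P=np.array([unproj(c,uu,vv,depth=d[vv,uu]) for uu,vv in zip(u.ravel(),v.ravel())])
z=P[:,2]
m=(z>59)&(z<65); q=P[m][:,:2]; (x,y),r=cv2.minEnclosingCircle(q.astype(np.float32)); print("collar",x,y,r,m.sum(),np.median(z[m]))
m=(z>46)&(z<54); q=P[m][:,:2].astype(np.float32); print("gear",cv2.minAreaRect(q),np.median(z[m]))
m=(z>66); q=P[m]; print(len(q)); print(np.round(q[np.argsort(q[:,2])][::-6],1))
E
```

```text
collar 578.4130249023438 90.43673706054688 15.951178550720215 653 62.45301012282434
gear ((579.0868530273438, 84.28153991699219), (88.54776763916016, 59.39167022705078), 0.7519146800041199) 50.44278268811425
326
[[570.4 176.6 308.7]
 [570.4 176.6 308.7]
 [570.4 176.6 308.7]
 [570.4 176.6 308.7]
 [580.6  89.2  87.3]
 [575.8  91.6  86.9]
 [579.   93.2  86.6]
 [579.   91.5  86.5]
 [581.4  90.6  86.4]
 [579.8  93.1  86.2]
 [579.1  87.   86. ]
 [581.5  88.7  85.8]
 [578.3  87.7  85.8]
 [579.   93.7  85.6]
 [575.   90.1  85.3]
 [577.5  88.4  85.2]
 [575.   92.6  85. ]
 [580.   86.5  84.8]
 [575.   91.5  84.4]
 [582.4  88.   84.2]
 [576.6  94.7  83.9]
 [573.4  90.4  83.8]
 [573.4  92.   83.7]
 [583.1  92.1  83.5]
 [578.4  84.9  83.1]
 [575.   92.7  83. ]
 [583.1  93.6  82.9]
 [575.   94.3  82.6]
 [584.   92.5  82.2]
 [584.1  88.9  81.9]
 [576.6  96.3  81.1]
 [584.9  91.1  80.8]
 [572.6  90.9  80.6]
 [584.1  92.7  80.4]
 [580.2  83.8  80.2]
 [575.9  95.1  80. ]
 [573.4  93.2  79.8]
 [578.3  97.5  79.4]
 [581.6  95.5  78.7]
 [576.7  97.9  78.1]
 [583.4  94.2  77.4]
 [586.8  91.4  76.8]
 [570.2  89.1  76. ]
 [581.8  95.1  75. ]
 [584.4  93.1  74.2]
 [575.1  95.5  73.7]
 [585.3  92.7  73. ]
 [577.6  98.5  72.2]
 [570.1  89.3  71.6]
 [582.   95.3  70.3]
 [585.5  92.3  69.5]
 [574.4  94.7  68.8]
 [573.5  93.2  67.3]
 [576.9  97.6  66.6]
 [581.3  95.7  66.2]]
```

View pics/w1c.png

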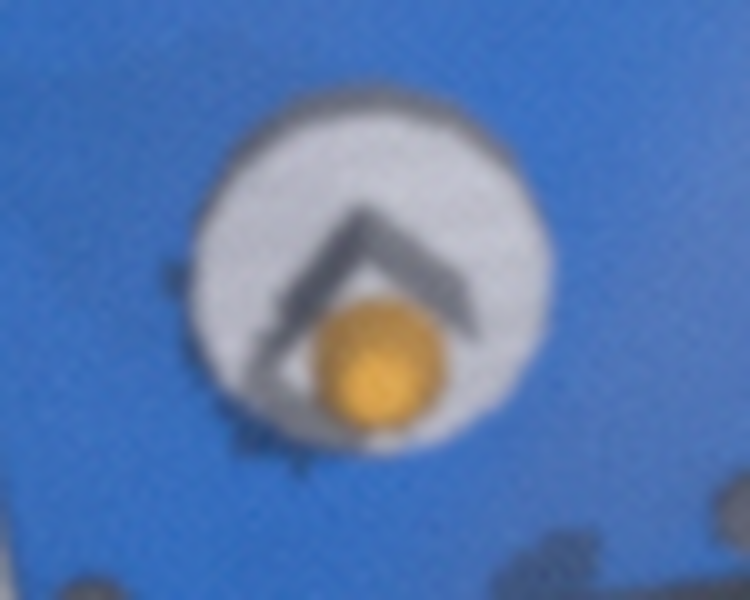

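The crop shows the collar circle with the square's near edge pointing up and the nose at (292,232). The depth fit puts the shaft axis at (578.4, 90.4) and the square at 52° mod 90. Now to look at the crank.

Request:
servo_tool:
  commands:
    - {"delta_pos": [-0.33, -0.24, 0], "delta_rot": [0, 0, 0.085]}
    - {"delta_pos": [-0.66, -0.48, 0], "delta_rot": [0, 0, 0.17]}
    - {"delta_pos": [-1, -0.72, 0], "delta_rot": [0, 0, 0.255]}
    - {"delta_pos": [-1, -0.72, 0], "delta_rot": [0, 0, 0.34]}

```text
clock: 3.68
eef_pos: [463.6, -55.1, 226.6]
orientation: [[0.653, 0.758, 0.001], [0.758, -0.653, -0.001], [-0.0, 0.001, -1.0]]
force: [0.1, 0.9, -0.3]
width: 0.999
gripper_force: 0.0
```

```bash
python3 - <<'E'
from h import *
s=telemetry.read_state(); print(s["clock"],yawnow(s))
go([464,-240,225],13)
E
```

```text
3.675 49.25146382703091
dpos [-0.9321  0.8062  0.0118] drot [ 0.0007 -0.      0.3021] mm [-140.  121.    2.] deg [ 0.1 -0.  36.3]
```

Request:
servo_tool:
  commands:
    - {"delta_pos": [-0.31, 0.27, 0], "delta_rot": [0, 0, 0.085]}
    - {"delta_pos": [-0.62, 0.54, 0], "delta_rot": [0, 0, 0.17]}
    - {"delta_pos": [-0.93, 0.81, 0.1], "delta_rot": [0, 0, 0.255]}
    - {"delta_pos": [-0.93, 0.81, 0.1], "delta_rot": [0, 0, 0.3]}
    - {"delta_pos": [-0.93, 0.81, 0.1], "delta_rot": [0, 0, 0.3]}

```text
clock: 4.3
eef_pos: [467.9, -237.9, 210.8]
orientation: [[0.971, 0.239, -0.001], [0.239, -0.971, 0.001], [-0.0, -0.001, -1.0]]
force: [0.7, -0.2, -0.1]
width: 0.998
gripper_force: 0.0
```

```bash
python3 - <<'E'
from h import *
s=telemetry.read_state(); print(s["clock"],yawnow(s),s["eef_pos"])
c=calibration("wrist"); im,d=read_camera("wrist"); save("w2",im); np.save("w2.npy",d)
for nm in ("hub_top","crank_knob"):
    for q in spotter.spot_point("wrist",nm)[:3]:
        u,v=q["position"]; print(nm,round(q["conf"],2),np.round([u,v],1),np.round(unproj(c,u,v,depth=d[int(v),int(u)]),1))
v,u=np.mgrid[0:300,0:560]
P=np.stack([(u-c["cx"])/c["fx"]*d,(v-c["cy"])/c["fy"]*d,d],-1).reshape(-1,3)
P=(P-np.array(c["t"]))@np.array(c["R"])
near=(np.hypot(P[:,0]-450,P[:,1]+243)<85)
def comp(lo,hi):
    m=near&(P[:,2]>lo)&(P[:,2]<hi); return P[m]
q=comp(45,51); h=q[np.hypot(q[:,0]-464,q[:,1]+240)<22]; print("hub",cv2.minAreaRect(h[:,:2].astype(np.float32)),len(h),np.median(h[:,2]))
k=q[np.hypot(q[:,0]-402,q[:,1]+254)<20]; k=comp(48,54); k=k[np.hypot(k[:,0]-402,k[:,1]+254)<20]
if len(k): print("knob",cv2.minEnclosingCircle(k[:,:2].astype(np.float32)),len(k),np.median(k[:,2]))
a=comp(7,13); print("arm",cv2.minAreaRect(a[:,:2].astype(np.float32)),len(a))
cv2.imwrite("pics/w2b.png",im[:,:,::-1])
E
```

```text
4.3 13.825164464548166 [ 467.88331723 -237.86233868  210.78369533]
hub_top 0.75 [381.3 172.4] [ 522.5 -307.8   48.7]
hub_top 0.74 [291.2 218.1] [ 466.1 -244.9   49.5]
hub_top 0.72 [202.8 313.7] [ 489.2 -210.1  224.5]
crank_knob 0.89 [287.4 275.8] [ 409.5 -255.7   46.5]
crank_knob 0.71 [382.1  90.3] [ 582.7 -286.8   51.2]
crank_knob 0.63 [162.5 254.9] [ 403.  -140.1   46.7]Traceback (most recent call last):
  File "<stdin>", line 8, in <module>
ValueError: operands could not be broadcast together with shapes (300,560) (420,560)
```

```bash
python3 - <<'E'
from h import *
c=calibration("wrist"); d=np.load("w2.npy")
v,u=np.mgrid[0:420,0:560]
P=np.stack([(u-c["cx"])/c["fx"]*d,(v-c["cy"])/c["fy"]*d,d],-1).reshape(-1,3)
P=(P-np.array(c["t"]))@np.array(c["R"])
def comp(lo,hi,x,y,r): return P[(P[:,2]>lo)&(P[:,2]<hi)&(np.hypot(P[:,0]-x,P[:,1]-y)<r)]
h=comp(45,52,466,-244,21); print("hub",cv2.minAreaRect(h[:,:2].astype(np.float32)),len(h),np.median(h[:,2]),h.mean(0))
k=comp(47,55,406,-256,18); print("knob",cv2.minEnclosingCircle(k[:,:2].astype(np.float32)),len(k),np.median(k[:,2]),k.mean(0))
a=comp(6,14,435,-250,28); print("arm",cv2.minAreaRect(a[:,:2].astype(np.float32)),len(a))
im=cv2.imread("pics/w2.png"); cv2.imwrite("pics/w2b.png",cv2.resize(im[150:320,200:400],None,fx=3,fy=3,interpolation=cv2.INTER_CUBIC))
E
```

```text
hub ((465.2037353515625, -243.66635131835938), (27.51898956298828, 25.383405685424805), 13.580709457397461) 870 49.39697935829368 [ 465.50328039 -243.32335086   49.38509458]
knob ((401.5321350097656, -257.84710693359375), 11.1791410446167) 398 51.53499602131757 [ 403.17382751 -257.72361343   51.13711995]
arm ((423.2281494140625, -253.16226196289062), (29.59703826904297, 17.745094299316406), 13.784260749816895) 451
```

View pics/w2b.png

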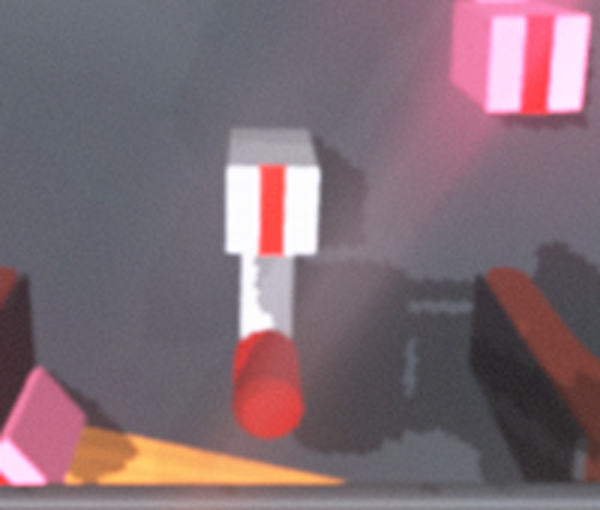

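The crop shows the bright steel crank with its hub top at about (291,218) and the red knob below it at about (289,284). A pink lookalike is at the upper right. The crank's +x points along 193.6°. Next, down to grip the hub.

```bash
python3 - <<'E'
from h import *
go([465.2,-243.5,92],13.6)
E
```

```text
dpos [-0.0319  0.0389  0.7969] drot [ 0.0002 -0.0003  0.0032] mm [ -5.   6. 120.] deg [ 0.  -0.   0.4]
```

Request:
servo_tool:
  commands:
    - {"delta_pos": [-0.031, 0.038, 0.2], "delta_rot": [0, 0, 0.003]}
    - {"delta_pos": [-0.031, 0.038, 0.5], "delta_rot": [0, 0, 0.003]}
    - {"delta_pos": [-0.031, 0.038, 0.75], "delta_rot": [0, 0, 0.003]}
    - {"delta_pos": [-0.031, 0.038, 0.8], "delta_rot": [0, 0, 0.003]}
    - {"delta_pos": [-0.031, 0.038, 0.8], "delta_rot": [0, 0, 0.003]}

```text
clock: 5.08
eef_pos: [465.4, -243.6, 92.0]
orientation: [[0.972, 0.234, 0.001], [0.234, -0.972, -0.0], [0.001, 0.001, -1.0]]
force: [-0.8, -0.1, -0.0]
width: 0.998
gripper_force: 0.0
```

Request:
servo_tool:
  commands:
    - {"delta_pos": [0, 0, 0]}
    - {"delta_pos": [0, 0, 0]}
    - {"delta_pos": [0, 0, 0]}
    - {"delta_pos": [0, 0, 0]}
    - {"delta_pos": [0, 0, 0]}
    - {"delta_pos": [0, 0, 0]}
  gripper: 255

```text
validation failed for argument at $.co...
```

Request:
servo_tool:
  commands:
    - {"delta_pos": [0, 0, 0], "delta_rot": [0, 0, 0]}
    - {"delta_pos": [0, 0, 0], "delta_rot": [0, 0, 0]}
    - {"delta_pos": [0, 0, 0], "delta_rot": [0, 0, 0]}
    - {"delta_pos": [0, 0, 0], "delta_rot": [0, 0, 0]}
    - {"delta_pos": [0, 0, 0], "delta_rot": [0, 0, 0]}
    - {"delta_pos": [0, 0, 0], "delta_rot": [0, 0, 0]}
  gripper: 255

```text
clock: 5.82
eef_pos: [464.9, -243.9, 91.1]
orientation: [[0.973, 0.232, -0.0], [0.232, -0.973, 0.0], [-0.0, -0.0, -1.0]]
force: [0.2, -0.7, 0.2]
width: 0.359
gripper_force: 0.0
```

```bash
python3 - <<'E'
from h import *
s=telemetry.read_state(); print(s["clock"],s["eef_pos"],yawnow(s),s["width"],s["gripper_force"])
E
```

```text
5.825 [ 464.91554215 -243.94274323   91.07016263] 13.439952855742998 0.35867998790294014 0.0
```

Request:
servo_tool:
  commands:
    - {"delta_pos": [0, 0, 0], "delta_rot": [0, 0, 0]}
    - {"delta_pos": [0, 0, 0], "delta_rot": [0, 0, 0]}
    - {"delta_pos": [0, 0, 0], "delta_rot": [0, 0, 0]}

```text
clock: 6.2
eef_pos: [464.9, -244.0, 91.1]
orientation: [[0.973, 0.232, -0.0], [0.232, -0.973, -0.0], [-0.0, 0.0, -1.0]]
force: [-0.4, 0.1, -0.3]
width: 0.291
gripper_force: 30.0
```

Request:
servo_tool:
  commands:
    - {"delta_pos": [0, 0, -0.2], "delta_rot": [0, 0, 0]}
    - {"delta_pos": [0, 0, -0.5], "delta_rot": [0, 0, 0]}
    - {"delta_pos": [0, 0, -0.8], "delta_rot": [0, 0, 0]}
    - {"delta_pos": [0, 0, -0.8], "delta_rot": [0, 0, 0]}

```text
clock: 6.7
eef_pos: [466.1, -244.6, 215.0]
orientation: [[0.973, 0.233, 0.006], [0.233, -0.973, -0.004], [0.005, 0.005, -1.0]]
force: [-0.3, -0.7, -3.4]
width: 0.296
gripper_force: 30.0
```

```bash
python3 - <<'E'
from h import *
s=telemetry.read_state(); print(s["clock"],s["eef_pos"],yawnow(s),s["width"],s["gripper_force"],s["force"],s["moment"])
go([578.4,90.4,205],52)
E
```

```text
6.7 [ 466.12766623 -244.56018048  215.01153903] 13.447740700271057 0.29552005133698533 29.999301675707102 [-0.30283867 -0.71311936 -3.36735244] [0.02325776 0.1009834  0.00041033]
dpos [ 1.2469 -1.9981  0.0634] drot [ 0.0031 -0.0016 -0.3213] mm [ 187. -300.   10.] deg [  0.4  -0.2 -38.6]
```

Request:
servo_tool:
  commands:
    - {"delta_pos": [0.2, -0.33, 0], "delta_rot": [0, 0, -0.06]}
    - {"delta_pos": [0.4, -0.66, 0], "delta_rot": [0, 0, -0.12]}
    - {"delta_pos": [0.62, -1, 0], "delta_rot": [0, 0, -0.18]}
    - {"delta_pos": [0.62, -1, 0], "delta_rot": [0, 0, -0.18]}

```text
clock: 7.2
eef_pos: [520.6, -72.4, 208.1]
orientation: [[0.815, 0.58, -0.004], [0.58, -0.815, 0.002], [-0.002, -0.004, -1.0]]
force: [0.0, -1.4, -3.8]
width: 0.292
gripper_force: 30.0
```

```bash
python3 - <<'E'
from h import *
s=telemetry.read_state(); print(s["clock"],s["eef_pos"],yawnow(s))
go([578.4,90.4,200],52)
E
```

```text
7.2 [520.58479499 -72.41176855 208.05049151] 35.436968855153665
dpos [ 0.9435 -0.6606  0.0547] drot [-0.0021  0.0006 -0.138 ] mm [142. -99.   8.] deg [ -0.3   0.1 -16.6]
```

Request:
servo_tool:
  commands:
    - {"delta_pos": [0.25, -0.18, 0], "delta_rot": [0, 0, -0.05]}
    - {"delta_pos": [0.6, -0.42, 0.02], "delta_rot": [0, 0, -0.1]}
    - {"delta_pos": [0.85, -0.59, 0.04], "delta_rot": [0, 0, -0.138]}
    - {"delta_pos": [0.943, -0.66, 0.05], "delta_rot": [0, 0, -0.138]}
    - {"delta_pos": [0.943, -0.66, 0.05], "delta_rot": [0, 0, -0.138]}
    - {"delta_pos": [0.943, -0.66, 0.05], "delta_rot": [0, 0, -0.138]}

```text
clock: 7.95
eef_pos: [579.2, 84.1, 203.1]
orientation: [[0.623, 0.782, -0.001], [0.782, -0.623, -0.001], [-0.001, -0.0, -1.0]]
force: [-0.7, -0.5, -3.6]
width: 0.298
gripper_force: 30.0
```

```bash
python3 - <<'E'
from h import *
s=telemetry.read_state(); print(s["clock"],s["eef_pos"],yawnow(s))
c=calibration("wrist"); im,d=read_camera("wrist"); save("w3",im); np.save("w3.npy",d)
v,u=np.mgrid[0:420,0:560]
P=np.stack([(u-c["cx"])/c["fx"]*d,(v-c["cy"])/c["fy"]*d,d],-1).reshape(-1,3)
P=(P-np.array(c["t"]))@np.array(c["R"])
p=np.array(s["eef_pos"])
T=(P-p)@np.array(s["orientation"])
m=(np.abs(T[:,1])<12)&(np.abs(T[:,0])<25)&(T[:,2]>35)&(T[:,2]<75); q=T[m]
print(len(q)); 
if len(q): print("hub in tool",np.percentile(q,[1,50,99],axis=0).round(1))
m=(np.hypot(P[:,0]-578,P[:,1]-90)<30)&(P[:,2]>59)&(P[:,2]<65);print(m.sum())
if m.sum()>20: print(cv2.minEnclosingCircle(P[m][:,:2].astype(np.float32)))
for nm in ("hub_top","crank_knob","shaft_top"): print([(round(q["conf"],2),np.round(q["position"],1)) for q in spotter.spot_point("wrist",nm)[:2]])
go([578.4,90.4,182],52)
E
```

```text
7.95 [579.212256    84.14259012 203.1121383 ] 51.46598294698959
3427
hub in tool [[-11.1 -11.7  41.1]
 [  7.3  -0.1  42.9]
 [ 12.6  11.8  73.8]]
803
((578.880859375, 90.42911529541016), 15.807516098022461)
[(0.85, array([283., 290.]))]
[(0.71, array([286.5, 369.6]))]
[(0.63, array([278.9, 227.9]))]
dpos [ 0.0259 -0.0295  0.1463] drot [ 0.0002 -0.0001 -0.0042] mm [ 4. -4. 22.] deg [ 0.  -0.  -0.5]
```

View pics/w3.png

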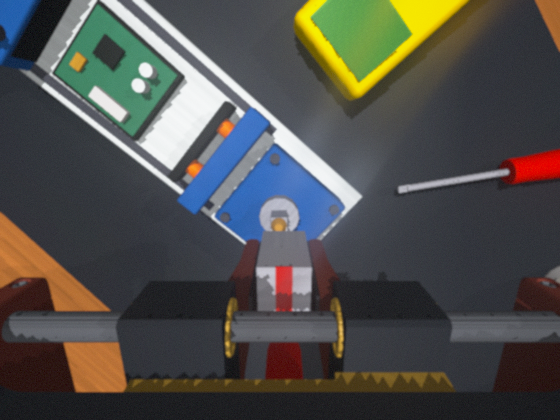

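Request:
servo_tool:
  commands:
    - {"delta_pos": [0.027, -0.029, 0], "delta_rot": [0, 0, -0.004]}
    - {"delta_pos": [0.027, -0.029, 0], "delta_rot": [0, 0, -0.004]}
    - {"delta_pos": [0.027, -0.029, 0.12], "delta_rot": [0, 0, -0.004]}
    - {"delta_pos": [0.027, -0.029, 0.12], "delta_rot": [0, 0, -0.004]}
    - {"delta_pos": [0.027, -0.029, 0.12], "delta_rot": [0, 0, -0.004]}
    - {"delta_pos": [0.027, -0.029, 0.12], "delta_rot": [0, 0, -0.004]}

```text
clock: 8.9
eef_pos: [578.8, 91.7, 185.9]
orientation: [[0.615, 0.789, 0.0], [0.789, -0.615, 0.0], [0.0, 0.0, -1.0]]
force: [0.2, -0.0, -3.5]
width: 0.297
gripper_force: 30.0
```

```bash
python3 - <<'E'
from h import *
s=telemetry.read_state(); print(s["clock"],s["eef_pos"],yawnow(s),s["force"])
go([578.6,90.4,175],52)
E
```

```text
8.9 [578.75206714  91.71848879 185.93842867] 52.081095657818075 [ 0.20513914 -0.02911394 -3.47932625]
dpos [-0.0076  0.0046  0.0729] drot [ 0.0002 -0.0002  0.0007] mm [-1.  1. 11.] deg [ 0.  -0.   0.1]
```

Request:
servo_tool:
  commands:
    - {"delta_pos": [-0.0076, 0.0046, 0.02], "delta_rot": [0, 0, 0]}
    - {"delta_pos": [-0.0076, 0.0046, 0.04], "delta_rot": [0, 0, 0]}
    - {"delta_pos": [-0.0076, 0.0046, 0.06], "delta_rot": [0, 0, 0]}
    - {"delta_pos": [-0.0076, 0.0046, 0.08], "delta_rot": [0, 0, 0]}
    - {"delta_pos": [-0.0076, 0.0046, 0.09], "delta_rot": [0, 0, 0]}
    - {"delta_pos": [-0.0076, 0.0046, 0.095], "delta_rot": [0, 0, 0]}
    - {"delta_pos": [-0.0076, 0.0046, 0.095], "delta_rot": [0, 0, 0]}

```text
clock: 9.78
eef_pos: [578.5, 90.4, 171.4]
orientation: [[0.615, 0.789, 0.0], [0.789, -0.615, -0.0], [-0.0, 0.0, -1.0]]
force: [0.2, 0.4, -4.1]
width: 0.294
gripper_force: 30.0
```

```bash
python3 - <<'E'
from h import *
s=telemetry.read_state(); print(s["clock"],s["eef_pos"],yawnow(s),s["force"],s["moment"])
E
```

```text
9.775 [578.48096112  90.39583258 171.38172946] 52.08390981955427 [ 0.15540865  0.40244942 -4.14329661] [0.03197954 0.05029295 0.02547277]
```

Request:
servo_tool:
  commands:
    - {"delta_pos": [0, 0, 0.007], "delta_rot": [0, 0, 0]}
    - {"delta_pos": [0, 0, 0.013], "delta_rot": [0, 0, 0]}
    - {"delta_pos": [0, 0, 0.02], "delta_rot": [0, 0, 0]}
    - {"delta_pos": [0, 0, 0.02], "delta_rot": [0, 0, 0]}

```text
clock: 10.28
eef_pos: [578.5, 90.5, 168.3]
orientation: [[0.614, 0.789, -0.0], [0.789, -0.614, 0.0], [0.0, -0.0, -1.0]]
force: [0.8, 0.7, -4.0]
width: 0.297
gripper_force: 30.0
```

The hub is below the blocked height with no reaction force, so it's lined up. I'll keep going down gently.

Request:
servo_tool:
  commands:
    - {"delta_pos": [0, 0, 0.01], "delta_rot": [0, 0, 0]}
    - {"delta_pos": [0, 0, 0.02], "delta_rot": [0, 0, 0]}
    - {"delta_pos": [0, 0, 0.03], "delta_rot": [0, 0, 0]}
    - {"delta_pos": [0, 0, 0.04], "delta_rot": [0, 0, 0]}
    - {"delta_pos": [0, 0, 0.04], "delta_rot": [0, 0, 0]}

```text
clock: 10.9
eef_pos: [578.5, 90.5, 162.2]
orientation: [[0.615, 0.789, -0.0], [0.789, -0.615, 0.0], [0.0, -0.0, -1.0]]
force: [1.2, 0.3, -4.1]
width: 0.297
gripper_force: 30.0
```

Request:
servo_tool:
  commands:
    - {"delta_pos": [0, 0, 0.01], "delta_rot": [0, 0, 0]}
    - {"delta_pos": [0, 0, 0.02], "delta_rot": [0, 0, 0]}
    - {"delta_pos": [0, 0, 0.03], "delta_rot": [0, 0, 0]}
    - {"delta_pos": [0, 0, 0.033], "delta_rot": [0, 0, 0]}
    - {"delta_pos": [0, 0, 0.033], "delta_rot": [0, 0, 0]}

```text
clock: 11.52
eef_pos: [578.5, 90.4, 157.4]
orientation: [[0.615, 0.789, 0.0], [0.789, -0.615, 0.0], [0.0, -0.0, -1.0]]
force: [1.6, 1.1, -3.3]
width: 0.297
gripper_force: 30.0
```

Request:
servo_tool:
  commands:
    - {"delta_pos": [0, 0, 0.007], "delta_rot": [0, 0, 0]}
    - {"delta_pos": [0, 0, 0.014], "delta_rot": [0, 0, 0]}
    - {"delta_pos": [0, 0, 0.02], "delta_rot": [0, 0, 0]}
    - {"delta_pos": [0, 0, 0.025], "delta_rot": [0, 0, 0]}
    - {"delta_pos": [0, 0, 0.028], "delta_rot": [0, 0, 0]}
    - {"delta_pos": [0, 0, 0.028], "delta_rot": [0, 0, 0]}

```text
clock: 12.28
eef_pos: [578.5, 90.4, 153.2]
orientation: [[0.615, 0.789, 0.0], [0.789, -0.615, 0.0], [0.0, 0.0, -1.0]]
force: [0.6, 1.5, -3.5]
width: 0.293
gripper_force: 30.0
```

Fully down at z≈153 with no reaction force. I'll release it, lift, and move over to the knob.

Request:
servo_tool:
  commands:
    - {"delta_pos": [0, 0, 0], "delta_rot": [0, 0, 0]}
    - {"delta_pos": [0, 0, 0], "delta_rot": [0, 0, 0]}
    - {"delta_pos": [0, 0, 0], "delta_rot": [0, 0, 0]}
    - {"delta_pos": [0, 0, -0.15], "delta_rot": [0, 0, 0]}
    - {"delta_pos": [0, 0, -0.45], "delta_rot": [0, 0, 0]}
    - {"delta_pos": [0, 0, -0.6], "delta_rot": [0, 0, 0]}
    - {"delta_pos": [-0.2, 0, -0.6], "delta_rot": [0, 0, 0]}
    - {"delta_pos": [-0.433, 0, -0.6], "delta_rot": [0, 0, 0]}
    - {"delta_pos": [-0.433, 0, -0.6], "delta_rot": [0, 0, 0]}
  gripper: 110

```text
clock: 13.4
eef_pos: [537.9, 37.9, 243.8]
orientation: [[0.616, 0.788, 0.001], [0.788, -0.616, -0.0], [0.0, 0.001, -1.0]]
force: [-0.2, 0.5, -0.0]
width: 0.57
gripper_force: 0.0
```

```bash
python3 - <<'E'
from h import *
s=telemetry.read_state(); print(s["clock"],s["eef_pos"],yawnow(s),s["width"],s["force"])
c=calibration("wrist"); im,d=read_camera("wrist"); save("w4",im); np.save("w4.npy",d)
v,u=np.mgrid[0:420,0:560]
P=np.stack([(u-c["cx"])/c["fx"]*d,(v-c["cy"])/c["fy"]*d,d],-1).reshape(-1,3)
P=(P-np.array(c["t"]))@np.array(c["R"])
def comp(lo,hi,x,y,r): return P[(P[:,2]>lo)&(P[:,2]<hi)&(np.hypot(P[:,0]-x,P[:,1]-y)<r)]
h=comp(106,116,578.5,90.4,24); print("hub",cv2.minAreaRect(h[:,:2].astype(np.float32)),len(h),np.median(h[:,2]))
k=comp(110,118,538.6,39,20)
if len(k): print("knob",cv2.minEnclosingCircle(k[:,:2].astype(np.float32)),len(k),np.median(k[:,2]))
go([538.6,39.1,155],52.1)
E
```

```text
13.4 [537.87993814  37.87797165 243.82229562] 51.958005822876274 0.5704636910196282 [-0.15333771  0.5295022  -0.01202425]
hub ((577.303955078125, 89.55879211425781), (26.40349769592285, 26.11423110961914), 51.961544036865234) 1391 110.7517618620188
knob ((537.8729248046875, 38.562965393066406), 10.895120620727539) 550 112.76624977381053
dpos [ 0.0025 -0.0012  0.5914] drot [ 0.0003 -0.0004 -0.0009] mm [ 0. -0. 89.] deg [ 0.  -0.  -0.1]
```

View pics/w4.png

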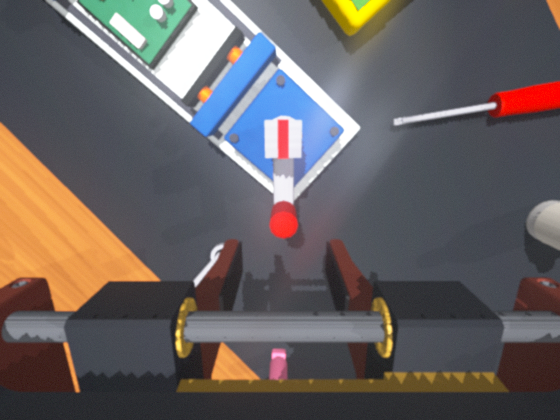

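The picture shows the crank sitting upright on the gearbox, with its hub at (283,138) and red knob at (283,218). The hub top measures 110.7 mm, so it's home. Next, down onto the knob to grip it.

Request:
servo_tool:
  commands:
    - {"delta_pos": [0.003, -0.001, 0.25], "delta_rot": [0, 0, 0]}
    - {"delta_pos": [0.003, -0.001, 0.5], "delta_rot": [0, 0, 0]}
    - {"delta_pos": [0.003, -0.001, 0.59], "delta_rot": [0, 0, 0]}
    - {"delta_pos": [0.003, -0.001, 0.59], "delta_rot": [0, 0, 0]}
    - {"delta_pos": [0.003, -0.001, 0.59], "delta_rot": [0, 0, 0]}

```text
clock: 14.08
eef_pos: [539.6, 39.8, 156.6]
orientation: [[0.614, 0.789, 0.003], [0.789, -0.614, 0.0], [0.002, 0.002, -1.0]]
force: [0.1, -0.1, 0.6]
width: 0.572
gripper_force: 0.0
```

Request:
servo_tool:
  commands:
    - {"delta_pos": [0, 0, 0], "delta_rot": [0, 0, 0]}
    - {"delta_pos": [0, 0, 0], "delta_rot": [0, 0, 0]}
    - {"delta_pos": [0, 0, 0], "delta_rot": [0, 0, 0]}
    - {"delta_pos": [0, 0, 0], "delta_rot": [0, 0, 0]}
    - {"delta_pos": [0, 0, 0], "delta_rot": [0, 0, 0]}
  gripper: 255

```text
clock: 14.7
eef_pos: [538.8, 39.5, 155.0]
orientation: [[0.615, 0.789, 0.001], [0.789, -0.615, -0.0], [0.0, 0.0, -1.0]]
force: [0.3, 0.1, 1.4]
width: 0.24
gripper_force: 30.0
```

```bash
cat > circ.py <<'E'
from h import *
import sys
C=np.array([578.5,90.4])
def rows(a0,step,n,yaw,r=65.):
    """commanded crank heading a0 deg, clockwise; rows in tool units"""
    R=Rdown(yaw); a=np.radians(a0-step*np.arange(0,n+1))
    p=np.c_[C[0]+r*np.cos(a),C[1]+r*np.sin(a),0*a]
    return ((p-p[0])@R)[1:,:2]/150
E
python3 - <<'E'
from circ import *
s=telemetry.read_state(); p=np.array(s["eef_pos"]); v=p[:2]-C
print(s["clock"],p,yawnow(s),s["width"],s["gripper_force"],s["force"],np.hypot(*v),np.degrees(np.arctan2(v[1],v[0]))%360)
for k in range(4): print(np.round(rows(232.1-90*k,7.5,12,52.1),3).tolist())
E
```

```text
14.7 [538.82035106  39.53208216 155.02462489] 52.07644395623358 0.24030417779266156 30.000299513339996 [0.32752302 0.0506912  1.38057805] 64.51371640833541 232.04389724964363
[[0.004, -0.057], [0.015, -0.112], [0.033, -0.166], [0.058, -0.217], [0.09, -0.264], [0.127, -0.306], [0.17, -0.344], [0.217, -0.375], [0.268, -0.4], [0.321, -0.419], [0.377, -0.43], [0.433, -0.433]]
[[0.057, 0.004], [0.112, 0.015], [0.166, 0.033], [0.217, 0.058], [0.264, 0.09], [0.306, 0.127], [0.344, 0.17], [0.375, 0.217], [0.4, 0.268], [0.419, 0.321], [0.43, 0.377], [0.433, 0.433]]
[[-0.004, 0.057], [-0.015, 0.112], [-0.033, 0.166], [-0.058, 0.217], [-0.09, 0.264], [-0.127, 0.306], [-0.17, 0.344], [-0.217, 0.375], [-0.268, 0.4], [-0.321, 0.419], [-0.377, 0.43], [-0.433, 0.433]]
[[-0.057, -0.004], [-0.112, -0.015], [-0.166, -0.033], [-0.217, -0.058], [-0.264, -0.09], [-0.306, -0.127], [-0.344, -0.17], [-0.375, -0.217], [-0.4, -0.268], [-0.419, -0.321], [-0.43, -0.377], [-0.433, -0.433]]
```

Request:
servo_tool:
  commands:
    - {"delta_pos": [0.004, -0.057, 0], "delta_rot": [0, 0, 0]}
    - {"delta_pos": [0.015, -0.112, 0], "delta_rot": [0, 0, 0]}
    - {"delta_pos": [0.033, -0.166, 0], "delta_rot": [0, 0, 0]}
    - {"delta_pos": [0.058, -0.217, 0], "delta_rot": [0, 0, 0]}
    - {"delta_pos": [0.09, -0.264, 0], "delta_rot": [0, 0, 0]}
    - {"delta_pos": [0.127, -0.306, 0], "delta_rot": [0, 0, 0]}
    - {"delta_pos": [0.17, -0.344, 0], "delta_rot": [0, 0, 0]}
    - {"delta_pos": [0.217, -0.375, 0], "delta_rot": [0, 0, 0]}
    - {"delta_pos": [0.268, -0.4, 0], "delta_rot": [0, 0, 0]}
    - {"delta_pos": [0.321, -0.419, 0], "delta_rot": [0, 0, 0]}
    - {"delta_pos": [0.377, -0.43, 0], "delta_rot": [0, 0, 0]}
    - {"delta_pos": [0.433, -0.433, 0], "delta_rot": [0, 0, 0]}

```text
clock: 16.2
eef_pos: [527.4, 130.1, 155.0]
orientation: [[0.615, 0.789, 0.001], [0.789, -0.615, -0.003], [-0.002, 0.002, -1.0]]
force: [1.5, -4.4, 1.9]
width: 0.244
gripper_force: 30.0
```

```bash
cat > st.py <<'E'
from circ import *
s=telemetry.read_state(); p=np.array(s["eef_pos"]); v=p[:2]-C
print(s["clock"],p.round(2),round(yawnow(s),2),s["width"],s["gripper_force"],np.round(s["force"],1),np.round(s["moment"],2),"r",np.hypot(*v),"ang",np.degrees(np.arctan2(v[1],v[0]))%360)
E
python3 st.py
```

```text
16.2 [527.36 130.13 155.02] 52.05 0.24396364945889146 30.005606710910797 [ 1.5 -4.4  1.9] [-1.16 -0.4   0.01] r 64.75958123753487 ang 142.1598109847889
```

Smooth, with low force. Continuing.

Request:
servo_tool:
  commands:
    - {"delta_pos": [0.057, 0.004, 0], "delta_rot": [0, 0, 0]}
    - {"delta_pos": [0.112, 0.015, 0], "delta_rot": [0, 0, 0]}
    - {"delta_pos": [0.166, 0.033, 0], "delta_rot": [0, 0, 0]}
    - {"delta_pos": [0.217, 0.058, 0], "delta_rot": [0, 0, 0]}
    - {"delta_pos": [0.264, 0.09, 0], "delta_rot": [0, 0, 0]}
    - {"delta_pos": [0.306, 0.127, 0], "delta_rot": [0, 0, 0]}
    - {"delta_pos": [0.344, 0.17, 0], "delta_rot": [0, 0, 0]}
    - {"delta_pos": [0.375, 0.217, 0], "delta_rot": [0, 0, 0]}
    - {"delta_pos": [0.4, 0.268, 0], "delta_rot": [0, 0, 0]}
    - {"delta_pos": [0.419, 0.321, 0], "delta_rot": [0, 0, 0]}
    - {"delta_pos": [0.43, 0.377, 0], "delta_rot": [0, 0, 0]}
    - {"delta_pos": [0.433, 0.433, 0], "delta_rot": [0, 0, 0]}

```text
clock: 17.7
eef_pos: [618.5, 143.4, 154.9]
orientation: [[0.614, 0.79, -0.001], [0.79, -0.614, 0.003], [0.001, -0.003, -1.0]]
force: [-4.0, 0.7, 6.0]
width: 0.242
gripper_force: 30.0
```

Request:
servo_tool:
  commands:
    - {"delta_pos": [-0.004, 0.057, 0], "delta_rot": [0, 0, 0]}
    - {"delta_pos": [-0.015, 0.112, 0], "delta_rot": [0, 0, 0]}
    - {"delta_pos": [-0.033, 0.166, 0], "delta_rot": [0, 0, 0]}
    - {"delta_pos": [-0.058, 0.217, 0], "delta_rot": [0, 0, 0]}
    - {"delta_pos": [-0.09, 0.264, 0], "delta_rot": [0, 0, 0]}
    - {"delta_pos": [-0.127, 0.306, 0], "delta_rot": [0, 0, 0]}
    - {"delta_pos": [-0.17, 0.344, 0], "delta_rot": [0, 0, 0]}
    - {"delta_pos": [-0.217, 0.375, 0], "delta_rot": [0, 0, 0]}
    - {"delta_pos": [-0.268, 0.4, 0], "delta_rot": [0, 0, 0]}
    - {"delta_pos": [-0.321, 0.419, 0], "delta_rot": [0, 0, 0]}
    - {"delta_pos": [-0.377, 0.43, 0], "delta_rot": [0, 0, 0]}
    - {"delta_pos": [-0.433, 0.433, 0], "delta_rot": [0, 0, 0]}

```text
clock: 19.2
eef_pos: [630.2, 50.1, 155.1]
orientation: [[0.615, 0.789, 0.002], [0.789, -0.615, -0.0], [0.001, 0.002, -1.0]]
force: [5.1, 0.9, 4.5]
width: 0.245
gripper_force: 30.0
```

Request:
servo_tool:
  commands:
    - {"delta_pos": [-0.057, -0.004, 0], "delta_rot": [0, 0, 0]}
    - {"delta_pos": [-0.112, -0.015, 0], "delta_rot": [0, 0, 0]}
    - {"delta_pos": [-0.166, -0.033, 0], "delta_rot": [0, 0, 0]}
    - {"delta_pos": [-0.217, -0.058, 0], "delta_rot": [0, 0, 0]}
    - {"delta_pos": [-0.264, -0.09, 0], "delta_rot": [0, 0, 0]}
    - {"delta_pos": [-0.306, -0.127, 0], "delta_rot": [0, 0, 0]}
    - {"delta_pos": [-0.344, -0.17, 0], "delta_rot": [0, 0, 0]}
    - {"delta_pos": [-0.375, -0.217, 0], "delta_rot": [0, 0, 0]}
    - {"delta_pos": [-0.4, -0.268, 0], "delta_rot": [0, 0, 0]}
    - {"delta_pos": [-0.419, -0.321, 0], "delta_rot": [0, 0, 0]}
    - {"delta_pos": [-0.43, -0.377, 0], "delta_rot": [0, 0, 0]}
    - {"delta_pos": [-0.433, -0.433, 0], "delta_rot": [0, 0, 0]}

```text
clock: 20.7
eef_pos: [538.5, 40.3, 154.7]
orientation: [[0.614, 0.789, 0.001], [0.789, -0.614, 0.001], [0.001, 0.0, -1.0]]
force: [6.5, 2.6, 2.7]
width: 0.241
gripper_force: 30.0
```

```bash
python3 st.py
```

```text
20.7 [538.5   40.27 154.7 ] 52.1 0.24088837516225664 30.00115066766739 [6.5 2.6 2.7] [ 0.5  -1.17 -0.03] r 64.13436613693145 ang 231.41805373751046
```

Request:
servo_tool:
  commands:
    - {"delta_pos": [0.004, -0.057, 0], "delta_rot": [0, 0, 0]}
    - {"delta_pos": [0.015, -0.112, 0], "delta_rot": [0, 0, 0]}
    - {"delta_pos": [0.033, -0.166, 0], "delta_rot": [0, 0, 0]}
    - {"delta_pos": [0.058, -0.217, 0], "delta_rot": [0, 0, 0]}
    - {"delta_pos": [0.09, -0.264, 0], "delta_rot": [0, 0, 0]}
    - {"delta_pos": [0.127, -0.306, 0], "delta_rot": [0, 0, 0]}
    - {"delta_pos": [0.17, -0.344, 0], "delta_rot": [0, 0, 0]}
    - {"delta_pos": [0.217, -0.375, 0], "delta_rot": [0, 0, 0]}
    - {"delta_pos": [0.268, -0.4, 0], "delta_rot": [0, 0, 0]}
    - {"delta_pos": [0.321, -0.419, 0], "delta_rot": [0, 0, 0]}
    - {"delta_pos": [0.377, -0.43, 0], "delta_rot": [0, 0, 0]}
    - {"delta_pos": [0.433, -0.433, 0], "delta_rot": [0, 0, 0]}

```text
clock: 22.2
eef_pos: [526.9, 129.5, 154.7]
orientation: [[0.615, 0.788, -0.001], [0.788, -0.615, -0.004], [-0.004, 0.002, -1.0]]
force: [1.8, -5.4, 6.1]
width: 0.245
gripper_force: 30.0
```

Request:
servo_tool:
  commands:
    - {"delta_pos": [0.057, 0.004, 0], "delta_rot": [0, 0, 0]}
    - {"delta_pos": [0.112, 0.015, 0], "delta_rot": [0, 0, 0]}
    - {"delta_pos": [0.166, 0.033, 0], "delta_rot": [0, 0, 0]}
    - {"delta_pos": [0.217, 0.058, 0], "delta_rot": [0, 0, 0]}
    - {"delta_pos": [0.264, 0.09, 0], "delta_rot": [0, 0, 0]}
    - {"delta_pos": [0.306, 0.127, 0], "delta_rot": [0, 0, 0]}
    - {"delta_pos": [0.344, 0.17, 0], "delta_rot": [0, 0, 0]}
    - {"delta_pos": [0.375, 0.217, 0], "delta_rot": [0, 0, 0]}
    - {"delta_pos": [0.4, 0.268, 0], "delta_rot": [0, 0, 0]}
    - {"delta_pos": [0.419, 0.321, 0], "delta_rot": [0, 0, 0]}
    - {"delta_pos": [0.43, 0.377, 0], "delta_rot": [0, 0, 0]}
    - {"delta_pos": [0.433, 0.433, 0], "delta_rot": [0, 0, 0]}

```text
clock: 23.7
eef_pos: [617.6, 143.8, 155.0]
orientation: [[0.613, 0.79, -0.002], [0.79, -0.613, 0.002], [0.001, -0.003, -1.0]]
force: [0.5, 6.1, 6.7]
width: 0.241
gripper_force: 30.0
```

Request:
servo_tool:
  commands:
    - {"delta_pos": [-0.004, 0.057, 0], "delta_rot": [0, 0, 0]}
    - {"delta_pos": [-0.015, 0.112, 0], "delta_rot": [0, 0, 0]}
    - {"delta_pos": [-0.033, 0.166, 0], "delta_rot": [0, 0, 0]}
    - {"delta_pos": [-0.058, 0.217, 0], "delta_rot": [0, 0, 0]}
    - {"delta_pos": [-0.09, 0.264, 0], "delta_rot": [0, 0, 0]}
    - {"delta_pos": [-0.127, 0.306, 0], "delta_rot": [0, 0, 0]}
    - {"delta_pos": [-0.17, 0.344, 0], "delta_rot": [0, 0, 0]}
    - {"delta_pos": [-0.217, 0.375, 0], "delta_rot": [0, 0, 0]}
    - {"delta_pos": [-0.268, 0.4, 0], "delta_rot": [0, 0, 0]}
    - {"delta_pos": [-0.321, 0.419, 0], "delta_rot": [0, 0, 0]}
    - {"delta_pos": [-0.377, 0.43, 0], "delta_rot": [0, 0, 0]}
    - {"delta_pos": [-0.433, 0.433, 0], "delta_rot": [0, 0, 0]}

```text
clock: 25.2
eef_pos: [630.2, 50.4, 155.2]
orientation: [[0.615, 0.789, 0.002], [0.789, -0.615, -0.001], [0.0, 0.002, -1.0]]
force: [5.6, 0.3, 4.7]
width: 0.242
gripper_force: 30.0
```

```bash
cat > meas.py <<'E'
from circ import *
# holder-frame profiles along y from a camera's depth, in strips of holder x
def prof(n,tag):
    c=calibration(n); im,d=read_camera(n); save(tag,im); np.save(tag+".npy",d)
    v,u=np.mgrid[0:420,0:560]
    P=np.stack([(u-c["cx"])/c["fx"]*d,(v-c["cy"])/c["fy"]*d,d],-1).reshape(-1,3)
    P=(P-np.array(c["t"]))@np.array(c["R"])
    th=np.radians(HY); ex=np.array([np.cos(th),np.sin(th)]); ey=np.array([-np.sin(th),np.cos(th)])
    H=np.c_[(P[:,:2]-C)@ex,(P[:,:2]-C)@ey,P[:,2],im.reshape(-1,3)]
    return H
HY=9.6
E
python3 st.py; python3 - <<'E'
from meas import *
for n in ("top","wrist"):
    H=prof(n,n+"5")
    m=(np.abs(H[:,0])<20)&(H[:,1]>60)&(H[:,1]<260)&(H[:,2]>10)&(H[:,2]<80); q=H[m]
    print(n,m.sum())
    for y in range(90,252,4):
        k=q[(q[:,1]>=y)&(q[:,1]<y+4)]
        if len(k): print(y,len(k),np.median(k[:,2]).round(1),np.median(k[:,3:],0))
a=cv2.imread("pics/top5.png")[150:230,110:260]; b=cv2.imread("pics/wrist5.png")
cv2.imwrite("pics/m5.png",np.hstack([cv2.resize(a,(420,224),interpolation=cv2.INTER_CUBIC),cv2.resize(b,(299,224))]))
E
```

```text
25.2 [630.17  50.35 155.21] 52.06 0.24158979556439586 30.003389418125153 [5.6 0.3 4.7] [-0.15 -0.8   0.04] r 65.37334317870165 ang 322.2227028698165
top 822
94 3 18.6 [164. 163. 158.]
98 36 31.2 [ 71.5  85.5 105.5]
102 20 43.7 [ 81.5 125.5 197.5]
106 21 43.9 [ 82. 124. 195.]
110 19 43.8 [ 81. 125. 195.]
114 21 43.7 [ 78. 125. 200.]
118 12 43.6 [ 88.5 128.  194. ]
122 3 35.7 [183. 107.  70.]
126 27 18.3 [145. 136. 120.]
130 34 38.3 [66.5 67.  67. ]
134 19 40.3 [66. 64. 66.]
138 8 28.7 [ 77.5 106.5  91. ]
142 17 24.6 [ 96. 152. 122.]
146 21 26.4 [ 97. 156. 126.]
150 25 27.7 [ 96. 142. 120.]
154 19 28.9 [138. 162. 152.]
158 16 29.8 [188.  205.5 196. ]
162 18 26.5 [ 94.5 149.5 121.5]
166 16 26.3 [ 93.5 150.5 121. ]
170 20 25.5 [ 97. 153. 124.]
174 23 25.6 [ 99. 156. 126.]
178 20 25.9 [ 87. 141. 112.]
182 19 27.3 [ 87. 129. 107.]
186 16 27.1 [ 91. 130. 108.]
190 24 26.0 [ 87.5 113.5  98. ]
194 19 27.0 [ 85. 119.  97.]
198 17 25.6 [ 93. 148. 119.]
202 18 27.4 [ 98. 156. 125.]
206 17 27.2 [ 98. 157. 125.]
210 21 26.6 [ 99. 159. 127.]
214 16 25.3 [ 89.5 101.5 100. ]
218 9 18.2 [144. 141. 141.]
222 20 17.1 [161.5 164.  162.5]
226 44 26.0 [55.5 54.  54.5]
230 32 42.5 [ 79.  112.5 181.5]
234 18 44.4 [ 81.  124.5 199.5]
238 23 45.0 [ 80. 123. 196.]
242 21 43.6 [ 79. 123. 196.]
246 21 44.3 [ 68. 114. 198.]
250 5 44.0 [129. 161. 209.]
wrist 9393
90 316 18.6 [153. 157. 158.]
94 316 18.6 [153. 156. 157.]
98 1600 35.1 [38. 57. 87.]
102 409 46.5 [ 42. 100. 177.]
106 437 46.6 [ 41. 100. 176.]
110 434 46.6 [ 41.  99. 176.]
114 426 46.5 [ 41.  98. 175.]
118 102 46.0 [ 39.  89. 150.]
122 27 37.8 [220. 108.  29.]
126 724 37.2 [24. 26. 28.]
130 625 42.3 [38. 40. 41.]
134 334 42.5 [41. 44. 44.]
138 1 40.7 [37. 53. 48.]
146 272 28.0 [ 57. 116.  89.]
150 623 28.8 [ 79. 102.  97.]
154 311 32.3 [105. 121. 109.]
158 87 28.6 [ 90. 124. 108.]
162 48 27.9 [ 62. 122.  93.]
166 53 27.9 [ 60. 122.  92.]
170 4 26.8 [ 57.  120.   92.5]
```

View pics/m5.png

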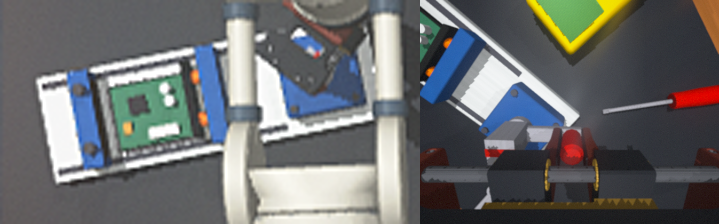

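The left crop shows the board between the jaws, near the moving pad, with a gap still open to the far jaw. The orange pins are fully visible at crop (197,95). The right crop shows the knob held. I'll refine the remaining gap from the saved depth.

```bash
python3 - <<'E'
from meas import *
import h
for n in ("top","wrist"):
    c=calibration(n); d=np.load(n+"5.npy"); im=cv2.imread("pics/"+n+"5.png")[:,:,::-1]
    v,u=np.mgrid[0:420,0:560]
    P=np.stack([(u-c["cx"])/c["fx"]*d,(v-c["cy"])/c["fy"]*d,d],-1).reshape(-1,3); P=(P-np.array(c["t"]))@np.array(c["R"])
    # holder yaw from blue jaw tops
    for HY in (9.6,):
        th=np.radians(HY); ex=np.array([np.cos(th),np.sin(th)]); ey=np.array([-np.sin(th),np.cos(th)])
        X=(P[:,:2]-C)@ex; Y=(P[:,:2]-C)@ey; Z=P[:,2]; S=np.abs(X)<33
        def rep(t,m):
            if m.sum()<5: return
            k=np.polyfit(X[m],Y[m],1); print(n,t,m.sum(),"Y pct",np.percentile(Y[m],[2,10,50,90,98]).round(1),"slope deg",np.degrees(np.arctan(k[0])).round(2),"Y0",k[1].round(1))
        rep("backface",S&(Y>222)&(Y<236)&(Z>22)&(Z<40))
        rep("backtop",S&(Y>222)&(Y<255)&(Z>41)&(Z<48))
        rep("fronttop",S&(Y>95)&(Y<124)&(Z>41)&(Z<49))
        rep("padtop",S&(Y>122)&(Y<145)&(Z>36))
        rep("padface",S&(Y>133)&(Y<145)&(Z>28)&(Z<37))
        rep("boardtop",S&(Y>133)&(Y<225)&(Z>22)&(Z<33))
E
```

```text
top backface 41 Y pct [226.8 228.  229.1 230.2 230.8] slope deg 1.02 Y0 229.0
top backtop 141 Y pct [228.4 230.6 238.9 248.8 250.7] slope deg 0.09 Y0 239.3
top fronttop 151 Y pct [100.6 102.7 110.6 118.3 119.9] slope deg 0.39 Y0 110.5
top padtop 80 Y pct [123.6 127.7 133.1 137.  138.1] slope deg 2.1 Y0 132.7
top padface 8 Y pct [134.  134.1 139.9 142.2 143.1] slope deg -15.47 Y0 140.8
top boardtop 496 Y pct [142.9 148.4 181.7 210.5 216.6] slope deg 1.96 Y0 180.7
wrist fronttop 3849 Y pct [ 99.6 100.4 108.3 117.  118.9] slope deg 1.16 Y0 108.5
wrist padtop 2207 Y pct [125.2 128.5 130.8 136.  137.3] slope deg 2.06 Y0 131.4
wrist boardtop 1851 Y pct [147.6 148.9 154.2 169.1 174.6] slope deg 17.64 Y0 152.8
```

Request:
servo_tool:
  commands:
    - {"delta_pos": [-0.057, -0.004, 0], "delta_rot": [0, 0, 0]}
    - {"delta_pos": [-0.112, -0.015, 0], "delta_rot": [0, 0, 0]}
    - {"delta_pos": [-0.166, -0.033, 0], "delta_rot": [0, 0, 0]}
    - {"delta_pos": [-0.217, -0.058, 0], "delta_rot": [0, 0, 0]}
    - {"delta_pos": [-0.264, -0.09, 0], "delta_rot": [0, 0, 0]}
    - {"delta_pos": [-0.306, -0.127, 0], "delta_rot": [0, 0, 0]}
    - {"delta_pos": [-0.344, -0.17, 0], "delta_rot": [0, 0, 0]}
    - {"delta_pos": [-0.375, -0.217, 0], "delta_rot": [0, 0, 0]}
    - {"delta_pos": [-0.4, -0.268, 0], "delta_rot": [0, 0, 0]}
    - {"delta_pos": [-0.419, -0.321, 0], "delta_rot": [0, 0, 0]}
    - {"delta_pos": [-0.43, -0.377, 0], "delta_rot": [0, 0, 0]}
    - {"delta_pos": [-0.433, -0.433, 0], "delta_rot": [0, 0, 0]}

```text
clock: 26.8
eef_pos: [538.5, 40.3, 154.7]
orientation: [[0.614, 0.789, 0.001], [0.789, -0.614, 0.001], [0.001, 0.0, -1.0]]
force: [7.2, 2.3, 2.5]
width: 0.246
gripper_force: 30.0
```

Request:
servo_tool:
  commands:
    - {"delta_pos": [0.004, -0.057, 0], "delta_rot": [0, 0, 0]}
    - {"delta_pos": [0.015, -0.112, 0], "delta_rot": [0, 0, 0]}
    - {"delta_pos": [0.033, -0.166, 0], "delta_rot": [0, 0, 0]}
    - {"delta_pos": [0.058, -0.217, 0], "delta_rot": [0, 0, 0]}
    - {"delta_pos": [0.09, -0.264, 0], "delta_rot": [0, 0, 0]}
    - {"delta_pos": [0.127, -0.306, 0], "delta_rot": [0, 0, 0]}
    - {"delta_pos": [0.17, -0.344, 0], "delta_rot": [0, 0, 0]}
    - {"delta_pos": [0.217, -0.375, 0], "delta_rot": [0, 0, 0]}
    - {"delta_pos": [0.268, -0.4, 0], "delta_rot": [0, 0, 0]}
    - {"delta_pos": [0.321, -0.419, 0], "delta_rot": [0, 0, 0]}

```text
clock: 28.05
eef_pos: [518.8, 114.9, 154.7]
orientation: [[0.615, 0.788, 0.001], [0.788, -0.615, -0.004], [-0.003, 0.003, -1.0]]
force: [4.6, -5.4, 4.8]
width: 0.243
gripper_force: 30.0
```

```bash
cat > gap.py <<'E'
import sys
from meas import *
tag=sys.argv[1]
for n in ("top","wrist"):
    H=prof(n,n+tag); X,Y,Z=H[:,0],H[:,1],H[:,2]; S=np.abs(X)<33
    def rep(t,m):
        if m.sum()>5: print(n,t,m.sum(),"Y pct",np.percentile(Y[m],[2,10,50,90,98]).round(1))
    blue=(H[:,5]>H[:,3]+40); dark=np.abs(H[:,5]-H[:,3])<20; orange=H[:,3]>H[:,5]+60
    rep("backface",S&(Y>222)&(Y<236)&(Z>22)&(Z<40))
    rep("fronttop",S&(Y>95)&(Y<145)&(Z>41)&(Z<49)&blue)
    rep("padtop",S&(Y>118)&(Y<165)&(Z>36)&dark)
    rep("pins",S&(Y>110)&(Y<165)&(Z>20)&orange)
    rep("boardtop",S&(Y>133)&(Y<232)&(Z>22)&(Z<33))
E
python3 st.py; python3 gap.py 6; python3 - <<'E'
import cv2,numpy as np
a=cv2.imread("pics/top6.png")[150:230,110:260]; b=cv2.imread("pics/wrist6.png")
cv2.imwrite("pics/m6.png",np.hstack([cv2.resize(a,(420,300),interpolation=cv2.INTER_CUBIC),cv2.resize(b,(380,300))]))
E
```

```text
28.05 [518.83 114.94 154.73] 52.03 0.24329372851389042 30.015681087970734 [ 4.6 -5.4  4.8] [-1.27 -1.05  0.  ] r 64.51469898579435 ang 157.64618357242387
top backface 84 Y pct [222.3 223.1 227.8 229.6 230.4]
top boardtop 106 Y pct [215.  217.5 223.9 229.2 229.7]
wrist backface 119 Y pct [222.3 222.6 224.6 227.9 228.5]
wrist fronttop 4013 Y pct [112.4 113.8 122.  129.8 131.6]
wrist padtop 1967 Y pct [140.2 140.7 144.1 147.9 164.3]
wrist pins 500 Y pct [133.8 134.8 137.4 140.  140.9]
wrist boardtop 6977 Y pct [140.7 155.5 177.7 208.7 221.1]
```

View pics/m6.png

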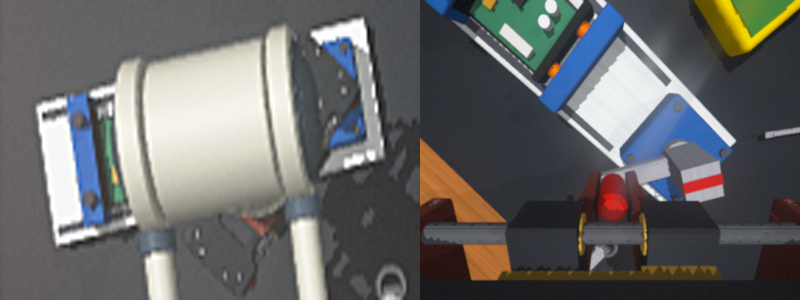

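```bash
python3 - <<'E'
from meas import *
# wrist5 taken at eef (630.17,50.35,155.21): shift the current wrist calibration by the tool motion (same heading)
s=telemetry.read_state(); c=calibration("wrist")
for tag,e in (("5",[630.17,50.35,155.21]),("6",s["eef_pos"])):
    R=np.array(c["R"]); t=np.array(c["t"])-R@(np.array(e)-np.array(s["eef_pos"]))
    d=np.load("wrist"+tag+".npy"); im=cv2.imread("pics/wrist"+tag+".png")[:,:,::-1].astype(float).reshape(-1,3)
    v,u=np.mgrid[0:420,0:560]
    P=np.stack([(u-c["cx"])/c["fx"]*d,(v-c["cy"])/c["fy"]*d,d],-1).reshape(-1,3); P=(P-t)@R
    th=np.radians(10.8); ex=np.array([np.cos(th),np.sin(th)]); ey=np.array([-np.sin(th),np.cos(th)])
    X=(P[:,:2]-C)@ex; Y=(P[:,:2]-C)@ey; Z=P[:,2]
    orange=(im[:,0]>im[:,2]+60)&(im[:,0]>120)
    for lo,hi in((-40,0),(0,40)):
        S=(X>lo)&(X<hi)
        def rep(t_,m):
            if m.sum()>5: print(tag,lo,t_,m.sum(),np.percentile(Y[m],[1,5,50,95,99]).round(1),"z",np.median(Z[m]).round(1))
        rep("jaw",S&(Y>95)&(Y<145)&(Z>44)&(Z<49)&(im[:,2]>im[:,0]+40))
        rep("pins",S&(Y>100)&(Y<165)&(Z>20)&(Z<45)&orange)
        rep("pad",S&(Y>115)&(Y<155)&(Z>39)&(Z<45)&(np.abs(im[:,2]-im[:,0])<25)&(im[:,1]<90))
    rep("backface",(np.abs(X)<30)&(Y>222)&(Y<236)&(Z>30)&(Z<45))
# dark crop of pins
a=cv2.imread("pics/wrist6.png"); print(a.shape)
E
```

```text
5 -40 jaw 1981 [100.  100.7 109.3 118.2 119.2] z 46.3
5 -40 pins 147 [124.1 124.7 127.5 129.6 130.1] z 37.6
5 -40 pad 617 [129.3 129.6 131.8 136.8 137.8] z 42.0
5 0 jaw 2287 [ 99.8 100.5 109.2 118.1 119.3] z 46.3
5 0 pins 174 [124.2 124.6 127.2 129.6 130.4] z 37.6
5 0 pad 1118 [129.1 129.5 132.7 136.9 137.6] z 42.2
6 -40 jaw 2204 [112.3 113.  121.9 130.7 131.6] z 46.5
6 -40 pins 216 [133.8 134.2 137.  140.  140.2] z 37.7
6 -40 pad 954 [140.2 140.5 143.9 147.6 148.1] z 42.4
6 0 jaw 2541 [112.2 112.9 121.8 130.6 131.5] z 46.5
6 0 pins 255 [133.7 134.1 137.  140.  140.4] z 37.7
6 0 pad 1093 [140.1 140.4 143.7 147.4 147.8] z 42.4
6 0 backface 31 [227.2 227.4 228.  229.  229.1] z 32.1
(420, 560, 3)
```

Pin gap is now about 8.4 mm (9.9 mm when free), so the pad is pressed roughly 1.6 mm. It needs about 3.5 mm more, which is 45° of crank.

```bash
python3 -c "
from circ import *
print(np.round(rows(157.1,7.5,6,52.1),3).tolist())"
```

```text
[[0.056, -0.011], [0.112, -0.015], [0.169, -0.011], [0.224, -0.0], [0.278, 0.018], [0.329, 0.043]]
```

Request:
servo_tool:
  commands:
    - {"delta_pos": [0.056, -0.011, 0], "delta_rot": [0, 0, 0]}
    - {"delta_pos": [0.112, -0.015, 0], "delta_rot": [0, 0, 0]}
    - {"delta_pos": [0.169, -0.011, 0], "delta_rot": [0, 0, 0]}
    - {"delta_pos": [0.224, 0, 0], "delta_rot": [0, 0, 0]}
    - {"delta_pos": [0.278, 0.018, 0], "delta_rot": [0, 0, 0]}
    - {"delta_pos": [0.329, 0.043, 0], "delta_rot": [0, 0, 0]}
    - {"delta_pos": [0.329, 0.043, 0], "delta_rot": [0, 0, 0]}

```text
clock: 29.02
eef_pos: [553.1, 150.6, 154.7]
orientation: [[0.615, 0.789, -0.003], [0.789, -0.615, -0.003], [-0.004, -0.001, -1.0]]
force: [-1.8, -1.7, 7.6]
width: 0.244
gripper_force: 30.0
```

```bash
cat > g2.py <<'E'
from meas import *
import sys
HY=10.8
import meas; meas.HY=10.8
H=prof("wrist",sys.argv[1]); X,Y,Z=H[:,:3].T; im=H[:,3:]
orange=(im[:,0]>im[:,2]+60)&(im[:,0]>120)
for lo,hi in((-40,0),(0,40)):
    S=(X>lo)&(X<hi)
    def rep(t_,m):
        if m.sum()>5: print(lo,t_,m.sum(),np.percentile(Y[m],[1,5,50,95,99]).round(1),"z",np.median(Z[m]).round(1))
    rep("jaw",S&(Y>95)&(Y<145)&(Z>44)&(Z<49)&(im[:,2]>im[:,0]+40))
    rep("pins",S&(Y>100)&(Y<165)&(Z>20)&(Z<45)&orange)
    rep("pad",S&(Y>115)&(Y<155)&(Z>39)&(Z<45)&(np.abs(im[:,2]-im[:,0])<25)&(im[:,1]<90))
E
python3 st.py; python3 g2.py w7
```

```text
29.025 [553.07 150.58 154.68] 52.08 0.24447942460388414 30.01861810684204 [-1.8 -1.7  7.6] [-0.73  0.27 -0.03] r 65.33253636428246 ang 112.91057787790618
-40 jaw 1765 [116.2 116.9 125.8 134.5 135.4] z 46.5
-40 pins 97 [136.5 136.7 138.4 140.3 140.4] z 37.7
-40 pad 721 [140.7 140.9 144.5 148.2 148.6] z 42.5
0 jaw 2017 [116.1 116.9 125.7 134.4 135.3] z 46.4
0 pins 125 [136.3 136.6 138.3 140.2 140.5] z 37.7
0 pad 854 [140.5 140.8 144.3 148.  148.5] z 42.5
```

Pressed about 5 mm, which is halfway. Releasing now.

Request:
servo_tool:
  commands:
    - {"delta_pos": [0, 0, 0], "delta_rot": [0, 0, 0]}
    - {"delta_pos": [0, 0, 0], "delta_rot": [0, 0, 0]}
    - {"delta_pos": [0, 0, 0], "delta_rot": [0, 0, 0]}
    - {"delta_pos": [0, 0, 0], "delta_rot": [0, 0, 0]}
    - {"delta_pos": [0, 0, -0.2], "delta_rot": [0, 0, 0]}
    - {"delta_pos": [0, 0, -0.5], "delta_rot": [0, 0, 0]}
    - {"delta_pos": [0, 0, -0.8], "delta_rot": [0, 0, 0]}
    - {"delta_pos": [-0.4, 0, -0.8], "delta_rot": [0, 0, 0]}
    - {"delta_pos": [-0.6, 0, -0.8], "delta_rot": [0, 0, 0]}
    - {"delta_pos": [-0.6, 0, -0.8], "delta_rot": [0, 0, 0]}
    - {"delta_pos": [-0.6, 0, -0.8], "delta_rot": [0, 0, 0]}
  gripper: 110

```text
clock: 30.45
eef_pos: [499.1, 80.5, 274.7]
orientation: [[0.615, 0.789, 0.0], [0.789, -0.615, 0.0], [0.0, -0.0, -1.0]]
force: [-0.0, -0.6, 0.4]
width: 0.568
gripper_force: 0.0
```

```bash
python3 st.py; python3 g2.py w8; python3 - <<'E'
import meas,numpy as np,cv2
from meas import *
c=calibration("wrist"); d=np.load("w8.npy")
v,u=np.mgrid[0:420,0:560]
P=np.stack([(u-c["cx"])/c["fx"]*d,(v-c["cy"])/c["fy"]*d,d],-1).reshape(-1,3); P=(P-np.array(c["t"]))@np.array(c["R"])
h=P[(P[:,2]>100)&(P[:,2]<135)&(np.hypot(P[:,0]-578.5,P[:,1]-90.4)<15)]; print("hub top z",np.median(h[:,2]) if len(h) else None,len(h))
E
```

```text
30.45 [499.07  80.52 274.72] 52.08 0.5682394217777298 0.0 [-0.  -0.6  0.4] [-0.04  0.16 -0.04] r 80.03900632775704 ang 187.0916540589434
-40 jaw 928 [115.8 116.5 125.4 134.3 135.2] z 46.5
-40 pins 45 [137.3 137.7 139.5 140.8 141.1] z 37.8
-40 pad 319 [140.5 140.7 143.4 146.7 147.4] z 42.5
0 jaw 1009 [115.8 116.5 125.3 134.1 135.1] z 46.5
0 pins 49 [137.3 137.6 139.4 140.6 140.9] z 37.8
0 pad 268 [140.3 140.6 142.8 146.3 146.8] z 42.4
hub top z 110.53537553580281 990
```

View pics/w8.png

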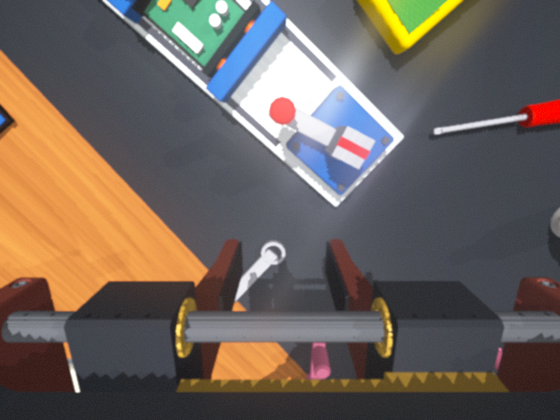

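The crank sits home with its hub at (352,148) and knob at (282,110). The board at (195,30) is clamped, the pin gap is about 5.3 mm, and the gripper is clear. Handing in.

```bash
python3 -c "
from station import robot
print(robot.hand_in())"
```

```text
the job is handed in; nothing more can be done
None
```

I handed the job in at about 30 s: the crank is home on the shaft and released, and the board is clamped against the far jaw with the pad pressed in about 5 mm. The hand-in gave no verdict, and the clamp force on the board wasn't measured directly.

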